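# Wedge the display case door shut

## Task

The catch of the glass display case on the pharmacy counter is broken and its door hangs ajar. Take the thick orange wedge, slide its thin nose under the outer half of the door (the half away from the hinge), square to the case, push the door fully shut with it and tap it in until it jams firmly, then let go so that it alone holds the door shut. Leave the slim grey wedge where it lies: it is too thin to jam.

Things in the scene. Friction and masses are not known exactly. Their poses are not given: they have to be found in the camera images.
- orange_wedge: Orange rubber wedge, 160 x 40 mm, 0.14 kg. Origin: centre of underside; x points to the thin nose, z up. Nose 3 mm high at x=+80 mm; ramp rises evenly to 26 mm at x=-15; heel block 34 mm high from x=-15 to -80: grip it at x=-50, across the 40 mm width. Jams under the door at x=+18, where it is 18 mm high; must lie flat on the counter as it is driven; friction then holds it.
- grey_wedge: Slim grey wedge of the same outline (160 x 40 mm) but only 14 mm high at the heel, too thin for the gap under the door; origin and axes as for the orange wedge. A bystander to be left alone.
- case: Glass display case, fixed on 4 corner feet, 220 deep x 300 wide x 270 mm. Origin: on the counter, straight below the lower front edge of the door when shut, 220 mm from its hinge, 80 mm from its free edge: drive the wedge in here. x points into the case (driving direction), y along the shut door to its free edge. Gap under the door 18 mm; behind it 40 mm free under the floor for the nose.
- case_door (a joint): Hinge of the door (aluminium and glass, 300 wide, 252 high, 15 mm thick), rad; vertical axis at y=-220 mm of the case. 0 = shut (stop), positive = swung out, away from the case. Starts 0.1 to 0.3, turns easily (about 0.1 N m) and stays put. The wedge pushed in under it carries it shut, then goes tight; a push of about 15 N jams it well.
Things that resemble listed ones, but are neither listed nor needed, are in the scene too. Several things look just like the orange_wedge: the one meant starts nearest to the robot's base.

How it is judged (in metres and radians):
At the end, for the whole second after the job is handed in: Door shut within 0.05 rad; orange wedge flat, released and at rest, square to the case within 17 degrees, 70 mm hingeward to 60 mm outward of the case origin, its centre at most 40 mm short of the door front, jammed: pressing on door and case with over 2 N (value of joint case_door below 0.05 rad and x of orange_wedge in the frame of case above -0.04 m and y of orange_wedge in the frame of case between -0.07 and 0.06 m and angle between the x axis of orange_wedge and the x axis of case, either way round below 0.3 rad and angle between orange_wedge's own z axis and vertical below 0.12 rad and contact force between orange_wedge and case above 2 N and linear speed of orange_wedge below 0.02 m/s); the robot touches nothing.
It fails at once if the grey wedge is shifted by more than 40 mm (distance of grey_wedge from where it was at the start of the episode above 0.04 m).
It also fails if it takes over 40 s, if anything falls off the work surface, if the arm or the gripper's body presses on something with over 40 N, if the wrist force passes 120 N, or if a joint passes its speed limit or range.

## Robot

A 6-joint arm with a two-finger parallel gripper is mounted at the origin on the work surface. World frame = base frame: x ahead of the robot, y to its left, z up, the work surface at z = 0. Lengths are in m, angles in degrees, forces in N, time in s.
With the tool pointing down it reaches from about 0.25 to 0.725 m from the base axis. Payload 9.7 kg.
Tool frame: the origin (TCP) lies on the centre line of the jaws, within the pads' length; the fingertips stand 17 mm ahead of it and the grasp point (between the pads) lies 2 mm behind it (bot.nose_length is the distance from the TCP to the fingertips, in m); x points along the fingers, y is the direction in which the jaws open and shut, and the axes are right-handed (so a half turn about x gives the same grasp; the last joint's range is limited). The gripper opens to 85 mm and grips with 20 to 120 N. Pads are 22 mm wide; open, the fingers measure 114 mm over their backs; the gripper's body (76 mm by 85 mm) begins 54 mm behind the grasp point. The pads swing forward as they close: fully open they stand 13 mm farther back than shut.
Start: joints at [-63.255, 4.979, 10.078, 95.1, 0, 90], TCP at [0.248, -0.491, 0.248] pointing down, gripper open.
Joint ranges: [-179.16, 179.16], [-48.56, 103.87], [-65.8, 70.77], [-126.05, 130.52], [-82.76, 87.17], [-180, 180]. Speed limits (degrees/s): [127.2, 127.2, 147.25, 180, 180, 180].

## Interface

Orientations are given as [roll, pitch, yaw] about the fixed x, y, z axes, in that order (R = Rz(yaw) Ry(pitch) Rx(roll)).
In Python, from workcell import bot, viewer, ticket gives the robot as it stands.
- The arm moves only by the tool jog_arm, never from a script. Its argument "deltas" is a list of rows, each an object of numbers: "fingers": the opening, from 0 (shut) to 1 (fully open); "x", "y", "z": the shift along the world's x, y, z in mm; "twist": the turn about the world's z in degrees. A call has 1 to 10 rows; each row is the pose to reach, as a shift and turn from the pose measured when the call began; what a row does not reach only later rows make up. A row lasts 1/10 s, in which the tool goes at most 50 mm and 8.59 degrees, less where a joint would pass 70% of its speed; a pose out of reach is approached as far as the arm can. A call with a gripper value outside its range is refused whole. The fingers move at their own pace and stop on an object; "grip_force" is the grip in N (left out, the last holds). Time passes only in rows, so rows that repeat a pose let the fingers close. It gives the time, the measured TCP pose, the force and the opening at its end, in the units of the state.
- bot.get_obs(): the state, without advancing time (a new reading comes with each control period).
- viewer.camera(name): name is "side" or "top"; returns a dict with "image" (400x640x3 uint8, red, green, blue), "fovy" (degrees; the focal length in pixels is half the picture's height over the tangent of half this angle, whatever the lens; pixels are square), "cx", "cy" (the principal point, pixels), "world_to_cam" (4x4, takes a point from world to camera coordinates). Camera axes: x right, y down, z forward; pixel columns grow to the right and rows downward; lengths in m; the calibration is good to about 2 mm. A picture is of the moment at which its call begins. There is no depth.
- ticket.job_done(): hands the job in, once; it reports no verdict.
The state is a dict: "time": time; "q": joint angles; "qd": joint speeds; "joint_efforts": joint torques, N m; "ee_pos": TCP position; "tcp_rot": TCP orientation; "wrist_force": force on the tool from outside, world axes, zero at the start; "torque": the same for the moment, N m; "opening": finger opening in m.
Only numpy, scipy, OpenCV 4.12 (cv2) and the standard library are available. Lean on these libraries where they do the work, as an engineer would, in place of code of your own. Each camera call takes 0.05 s, during which the arm holds its last target.

## Working session

There is one attempt and no reset: what is moved stays moved. The work goes in short steps, Python scripts to look and compute and a tool call to move; the robot and the scene stay as the last step left them, time stands still between calls to the robot, and variables do not carry over. Pictures are saved under pics/ and viewed, and the job is handed in when it is done.

Besides the shell and the picture viewer there is one more tool, called after "Emit:" as name(argument=value, ...), one argument or row to a line, values as JSON. jog_arm: Moves the arm, as the interface text tells. Its arguments: {"type":"object","properties":{"deltas":{"type":"array"},"grip_force":{"type":"number"}},"required":["deltas"]}

```bash
mkdir -p pics
cat > h.py <<'E'
import numpy as np, cv2
from workcell import bot, viewer, ticket
def cam(n,f=None):
    c=viewer.camera(n)
    if f: cv2.imwrite('pics/'+f,c['image'][:,:,::-1])
    return c
def K(c):
    f=200/np.tan(np.radians(c['fovy']/2)); return np.array([[f,0,c['cx']],[0,f,c['cy']],[0,0,1]])
def ray(c,u,v,z=0.):
    T=np.array(c['world_to_cam']);R=T[:3,:3];t=T[:3,3]
    o=-R.T@t; d=R.T@np.linalg.inv(K(c))@np.array([u,v,1.])
    return o+d*(z-o[2])/d[2]
def proj(c,p):
    T=np.array(c['world_to_cam']);q=K(c)@(T[:3,:3]@np.array(p)+T[:3,3]);return q[:2]/q[2]
E
python3 - <<'E'
from h import *
for n in('top','side'):
    c=cam(n,n+'0.png');print(n,c['fovy'],c['cx'],c['cy'],np.round(c['world_to_cam'],3).tolist())
o=bot.get_obs();print(o)
E
```

```text
top 46.832284684918825 326.50923080438656 204.91302023480083 [[0.025, -0.999, 0.024, 0.031], [-0.982, -0.029, -0.187, 0.499], [0.187, -0.019, -0.982, 1.207], [0.0, 0.0, 0.0, 1.0]]
side 47.69377947682294 319.88862962411724 194.5263192303922 [[-0.759, -0.651, -0.017, 0.411], [-0.441, 0.533, -0.722, 0.249], [0.479, -0.54, -0.692, 1.079], [0.0, 0.0, 0.0, 1.0]]
{'time': 0.1, 'q': array([-6.32532230e+01,  5.00775606e+00,  1.00391757e+01,  9.50993681e+01,
       -3.70981281e-04,  9.00000475e+01]), 'qd': array([-0.04900125,  0.0179082 ,  0.07879946,  0.10324734,  0.08370315,
        0.01251003]), 'joint_efforts': array([-2.25308504e-03, -5.21560693e+01,  4.65653586e+01,  1.61643990e-02,
       -1.59581140e-05,  2.46660625e-05]), 'ee_pos': array([ 0.24744248, -0.49098945,  0.24765743]), 'tcp_rot': array([-89.68713579,  89.93205045, 117.05959398]), 'wrist_force': array([-0.02393818, -0.14061483,  0.01368281]), 'torque': array([-0.03688748, -0.05280643, -0.0085238 ]), 'opening': 0.08502364266351303}
```

View pics/top0.png

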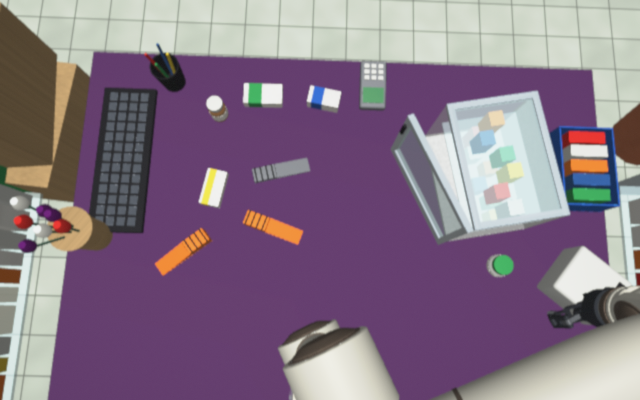

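View pics/side0.png

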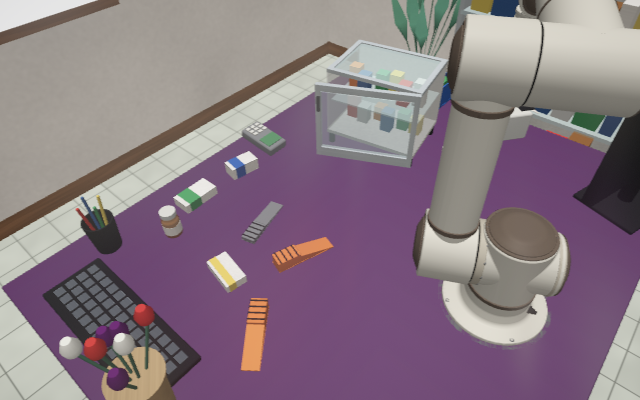

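Run:
```python
from h import *
t=cam('top');s=cam('side')
for n,c in(('top',t),('side',s)):
    h=cv2.cvtColor(c['image'],cv2.COLOR_RGB2HSV)
    m=cv2.inRange(h,(5,150,120),(18,255,255));m=cv2.morphologyEx(m,cv2.MORPH_CLOSE,np.ones((5,5)))
    for k in cv2.findContours(m,0,2)[0]:
        if cv2.contourArea(k)>400:
            a=cv2.approxPolyDP(k,3,True)[:,0];r=cv2.minAreaRect(k);print(n,cv2.contourArea(k),a.tolist(),[ray(c,*p,.0)[:2].round(3).tolist() for p in a], r)
cv2.imwrite('pics/a.png',cv2.resize(t['image'][80:260,370:610,::-1],None,fx=3.3,fy=3.3,interpolation=2))
cv2.imwrite('pics/b.png',cv2.resize(s['image'][30:180,300:460,::-1],None,fx=4,fy=4,interpolation=2))
w=np.hstack([t['image'][195:285,140:320],])
cv2.imwrite('pics/c.png',cv2.resize(w[:,:,::-1],None,fx=4,fy=4,interpolation=2))
w=s['image'][190:380,200:350]
cv2.imwrite('pics/d.png',cv2.resize(w[:,:,::-1],None,fx=3,fy=3,interpolation=2))
```

```text
top 847.0 [[202, 229], [155, 263], [162, 274], [209, 240]] [[0.428, 0.387], [0.331, 0.508], [0.302, 0.486], [0.398, 0.366]] ((182.02972412109375, 251.02076721191406), (16.123680114746094, 59.97642517089844), 53.39292907714844)
top 799.0 [[247, 211], [244, 223], [298, 242], [301, 230]] [[0.483, 0.266], [0.449, 0.273], [0.4, 0.121], [0.433, 0.113]] ((272.5076904296875, 226.57989501953125), (59.08795166015625, 14.789935111999512), 21.03750991821289)
top 421.0 [[570, 160], [571, 171], [607, 171], [606, 160]] [[0.661, -0.66], [0.628, -0.661], [0.631, -0.767], [0.664, -0.767]] ((588.496826171875, 165.58917236328125), (37.36903381347656, 12.420650482177734), 2.0454084873199463)
```

View pics/a.png

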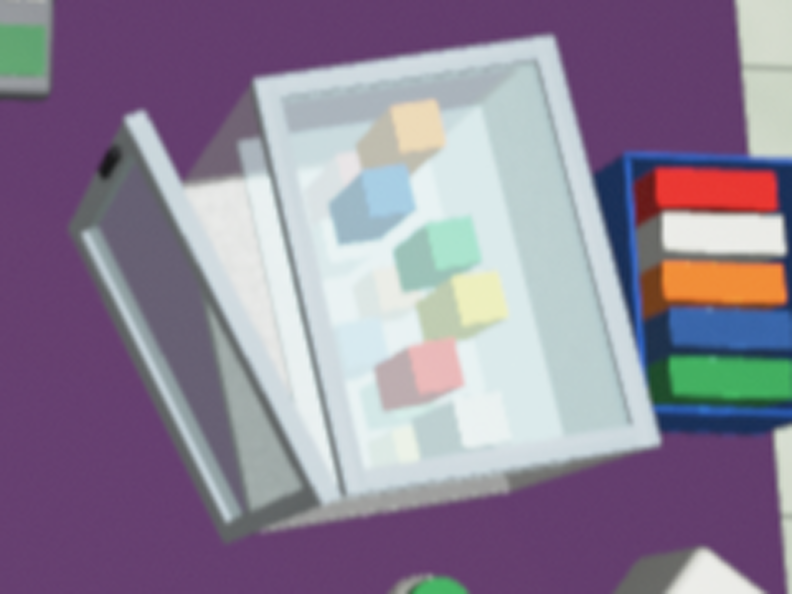

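View pics/b.png

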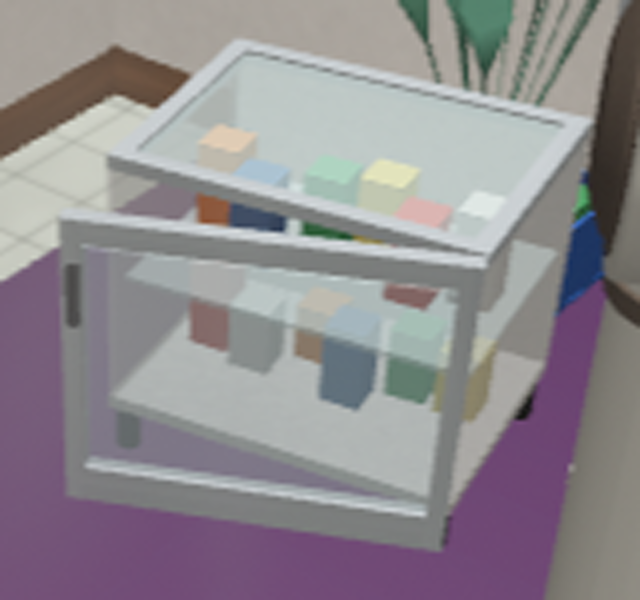

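View pics/c.png

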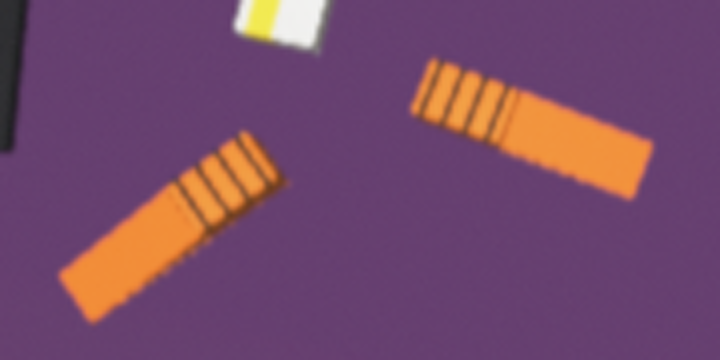

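View pics/d.png

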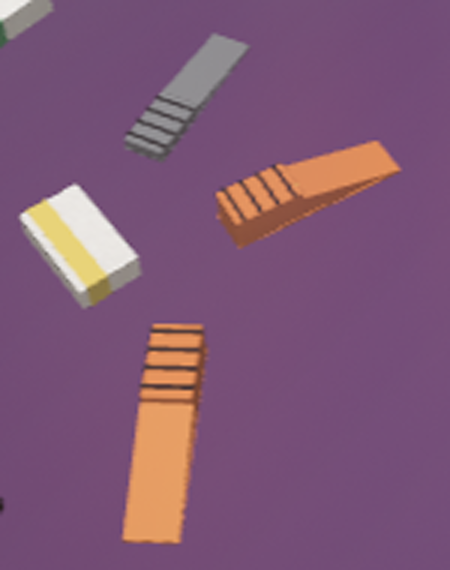

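Run:
```python
from h import *
t=cam('top');s=cam('side')
A=lambda u,v:(370+u/3.3,80+v/3.3)
for nm,p in dict(FF=(253,78),BF=(555,37),BH=(660,443),FH=(340,497),doorfree_in=(146,110),doorfree_out=(122,120),doorH_in=(338,497),doorH_out=(318,503)).items(): print(nm,ray(t,*A(*p),.27).round(4)[:2])
for nm,p in dict(botfree=(68,230),botH=(226,542)).items(): print(nm,ray(t,*A(*p),.018).round(4)[:2])
B=lambda u,v:(300+u/4,30+v/4)
for nm,p in dict(FF=(108,160),BF=(240,38),BH=(592,120),FH=(492,252),doorfree=(62,220),doorH=(484,265)).items(): print('s',nm,ray(s,*B(*p),.27).round(4)[:2])
for nm,p in dict(botfree=(68,496),botH=(440,549)).items(): print('s',nm,ray(s,*B(*p),.018).round(4)[:2])
C=lambda u,v:(140+u/4,195+v/4)
P=[ray(t,*C(*p),z)[:2] for p,z in [((434,58),.034),((411,110),.034),((653,142),.003),((634,200),.003)]]
print(np.round(P,4)); 
D=lambda u,v:(200+u/3,190+v/3)
Q=[ray(s,*D(*p),z)[:2] for p,z in [((275,165),.034),((217,190),.034),((238,222),.034),((377,141),.003),((400,170),.003),((238,248),0)]]
print(np.round(Q,4))
h=(P[0]+P[1])/2;n=(P[2]+P[3])/2;print('heel',h,'nose',n,np.linalg.norm(n-h),'c',(h+n)/2,np.degrees(np.arctan2(*(n-h)[::-1])))
```

```text
FF [ 0.704  -0.2249]
BF [ 0.7429 -0.4427]
BH [ 0.4502 -0.4969]
FH [ 0.407  -0.2766]
doorfree_in [ 0.6774 -0.1486]
doorfree_out [ 0.6694 -0.1316]
doorH_in [ 0.4069 -0.2752]
doorH_out [ 0.4025 -0.2616]
botfree [ 0.6688 -0.1341]
botH [ 0.4024 -0.266 ]
s FF [ 0.6956 -0.219 ]
s BF [ 0.7415 -0.4424]
s BH [ 0.4486 -0.4967]
s FH [ 0.4082 -0.2862]
s doorfree [ 0.6657 -0.1326]
s doorH [ 0.4036 -0.2684]
s botfree [ 0.6686 -0.1342]
s botH [ 0.4027 -0.2679]
[[0.481  0.2571]
 [0.4448 0.2706]
 [0.4318 0.107 ]
 [0.3911 0.1187]]
[[0.4612 0.2045]
 [0.4802 0.2559]
 [0.443  0.2687]
 [0.4288 0.1074]
 [0.3915 0.1202]
 [0.4441 0.2713]]
heel [0.46294394 0.26384916] nose [0.41145352 0.11287465] 0.15951352428333873 c [0.43719873 0.1883619 ] -108.8321322817126
```

Run:
```python
from h import *
from scipy.spatial.transform import Rotation as Ro
o=bot.get_obs();R=Ro.from_euler('xyz',o['tcp_rot'],degrees=True).as_matrix();print(R.round(3))
y=np.degrees(np.arctan2(R[1,1],R[0,1]));print('jaw yaw',y,'twist to wedge jaw (-108.8+90):',((-108.8+90-y+90)%180)-90)
print('to grasp mm',(np.array([.4526,.2353,.10])-o['ee_pos'])*1000,o['ee_pos'])
t=cam('top')
for p in((253,175),(310,165),(308,158)):print(ray(t,*p,.005)[:2])
```

```text
[[-0.     0.45  -0.893]
 [ 0.    -0.893 -0.45 ]
 [-1.    -0.     0.   ]]
jaw yaw -63.25465157126183 twist to wedge jaw (-108.8+90): 44.45465157126182
to grasp mm [ 205.13163223  726.40415893 -148.02724812] [ 0.24746837 -0.49110416  0.24802725]
[0.58555241 0.2544488 ]
[0.61998402 0.09428533]
[0.64049264 0.10065749]
```

Emit:
jog_arm(
  deltas=[
    {"x": 0, "y": 20, "z": 40, "twist": 0, "fingers": 1},
    {"x": 0, "y": 65, "z": 50, "twist": 3, "fingers": 1},
    {"x": 0, "y": 113, "z": 50, "twist": 6, "fingers": 1},
    {"x": 0, "y": 160, "z": 50, "twist": 10, "fingers": 1},
    {"x": 5, "y": 208, "z": 50, "twist": 14, "fingers": 1},
    {"x": 10, "y": 255, "z": 50, "twist": 18, "fingers": 1},
    {"x": 20, "y": 302, "z": 50, "twist": 22, "fingers": 1},
    {"x": 35, "y": 348, "z": 50, "twist": 26, "fingers": 1},
    {"x": 50, "y": 395, "z": 50, "twist": 29, "fingers": 1},
    {"x": 65, "y": 440, "z": 50, "twist": 32, "fingers": 1},
  ],
)

```text
time: 1.35
ee_pos: [0.3123, -0.0492, 0.2985]
tcp_rot: [115.2, 89.9, -6.0]
wrist_force: [1.7, -0.7, -0.1]
opening: 0.0853
```

Emit:
jog_arm(
  deltas=[
    {"x": 16, "y": 36, "z": -10, "twist": 2, "fingers": 1},
    {"x": 32, "y": 72, "z": -30, "twist": 4, "fingers": 1},
    {"x": 48, "y": 106, "z": -52, "twist": 6, "fingers": 1},
    {"x": 65, "y": 140, "z": -75, "twist": 8, "fingers": 1},
    {"x": 82, "y": 175, "z": -98, "twist": 10, "fingers": 1},
    {"x": 98, "y": 210, "z": -120, "twist": 12, "fingers": 1},
    {"x": 115, "y": 245, "z": -145, "twist": 12.5, "fingers": 1},
    {"x": 130, "y": 270, "z": -170, "twist": 12.5, "fingers": 1},
    {"x": 140, "y": 284, "z": -195, "twist": 12.5, "fingers": 1},
    {"x": 140, "y": 284, "z": -198, "twist": 12.5, "fingers": 1},
  ],
)

```text
time: 2.35
ee_pos: [0.4515, 0.2355, 0.097]
tcp_rot: [-38.8, 89.8, -147.3]
wrist_force: [-1.1, -0.4, 0.0]
opening: 0.0855
```

Run:
```python
from h import *
from scipy.spatial.transform import Rotation as Ro
c=cam('top','t1.png');s=cam('side','s1.png')
cv2.imwrite('pics/t1s1.png',np.hstack([cv2.resize(c['image'][150:300,180:340],None,fx=2.4,fy=2.4),cv2.resize(s['image'][150:300,230:390],None,fx=2.4,fy=2.4)])[:,:,::-1])
o=bot.get_obs();R=Ro.from_euler('xyz',o['tcp_rot'],degrees=True).as_matrix();print(o['ee_pos'],o['q'],'jaw',np.degrees(np.arctan2(R[1,1],R[0,1])))
```

```text
[0.45168049 0.23440293 0.10000985] [ 2.74444252e+01 -8.72014168e-01 -1.23369975e+01  7.85835220e+01
 -3.23480812e-02  1.36077783e+02] jaw -18.633349053188507
```

View pics/t1s1.png

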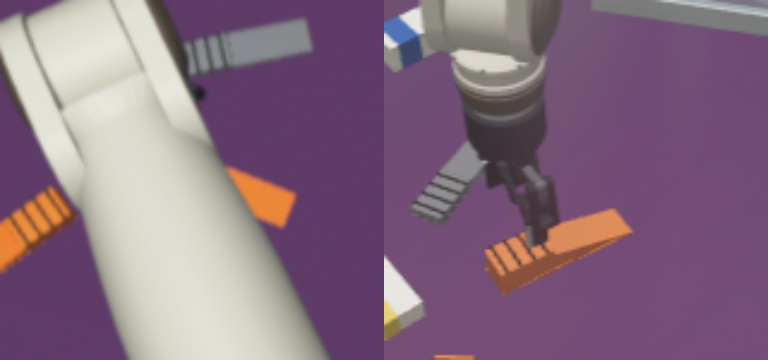

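The side view shows the open jaws straddling the heel of the orange wedge at about (245,250) in the full frame, with the nose still lying where I measured it. I'll descend and grip.

Emit:
jog_arm(
  deltas=[
    {"x": 1, "y": 1, "z": -35, "fingers": 1},
    {"x": 1, "y": 1, "z": -65, "fingers": 1},
    {"x": 1, "y": 1, "z": -76, "fingers": 1},
    {"x": 1, "y": 1, "z": -76, "fingers": 1},
    {"x": 1, "y": 1, "z": -76, "fingers": 0},
    {"x": 1, "y": 1, "z": -76, "fingers": 0},
    {"x": 1, "y": 1, "z": -76, "fingers": 0},
    {"x": 1, "y": 1, "z": -76, "fingers": 0},
    {"x": 1, "y": 1, "z": -76, "fingers": 0},
    {"x": 1, "y": 1, "z": -76, "fingers": 0},
  ],
  grip_force=60,
)

```text
validation failed for argument at $.de...
```

```bash
python3 -c "
from h import *
o=bot.get_obs();print(o['ee_pos'],o['opening'],o['wrist_force'],o['tcp_rot'])"
```

```text
[0.45168049 0.23440293 0.10000985] 0.08535386801427977 [0.25604046 0.09058962 0.51821379] [ -10.22302441   89.94169761 -118.85636829]
```

Emit:
jog_arm(
  deltas=[
    {"x": 1, "y": 1, "z": -35, "twist": 0, "fingers": 1},
    {"x": 1, "y": 1, "z": -65, "twist": 0, "fingers": 1},
    {"x": 1, "y": 1, "z": -76, "twist": 0, "fingers": 1},
    {"x": 1, "y": 1, "z": -76, "twist": 0, "fingers": 1},
    {"x": 1, "y": 1, "z": -76, "twist": 0, "fingers": 0},
    {"x": 1, "y": 1, "z": -76, "twist": 0, "fingers": 0},
    {"x": 1, "y": 1, "z": -76, "twist": 0, "fingers": 0},
    {"x": 1, "y": 1, "z": -76, "twist": 0, "fingers": 0},
    {"x": 1, "y": 1, "z": -76, "twist": 0, "fingers": 0},
    {"x": 1, "y": 1, "z": -76, "twist": 0, "fingers": 0},
  ],
  grip_force=60,
)

```text
time: 3.45
ee_pos: [0.4535, 0.2358, 0.0256]
tcp_rot: [111.8, 89.9, 3.2]
wrist_force: [-0.2, -1.0, 6.2]
opening: 0.0392
```

```bash
python3 -c "
from h import *
o=bot.get_obs();print(o['ee_pos'],o['opening'],o['wrist_force'],o['tcp_rot'])"
```

```text
[0.45349048 0.2358011  0.02556942] 0.03916947292608087 [-0.21590008 -1.02618491  6.19506344] [111.83653402  89.90425489   3.20413287]
```

Emit:
jog_arm(
  deltas=[
    {"x": 0, "y": 0, "z": 25, "twist": 0, "fingers": 0},
    {"x": 5, "y": -20, "z": 45, "twist": 3, "fingers": 0},
    {"x": 20, "y": -55, "z": 50, "twist": 8, "fingers": 0},
    {"x": 36, "y": -92, "z": 50, "twist": 13, "fingers": 0},
    {"x": 55, "y": -130, "z": 50, "twist": 18, "fingers": 0},
    {"x": 75, "y": -165, "z": 50, "twist": 23, "fingers": 0},
    {"x": 95, "y": -202, "z": 50, "twist": 28, "fingers": 0},
    {"x": 110, "y": -230, "z": 45, "twist": 29.3, "fingers": 0},
    {"x": 114, "y": -239, "z": 35, "twist": 29.3, "fingers": 0},
    {"x": 114, "y": -239, "z": 25, "twist": 29.3, "fingers": 0},
  ],
)

```text
time: 4.45
ee_pos: [0.5677, -0.0042, 0.0499]
tcp_rot: [119.7, 89.9, 40.3]
wrist_force: [-0.4, 0.2, -2.0]
opening: 0.0392
```

Run:
```python
from h import *
from scipy.spatial.transform import Rotation as Ro
c=cam('top','t2.png');s=cam('side','s2.png')
cv2.imwrite('pics/t2s2.png',np.hstack([cv2.resize(c['image'][90:290,260:500],None,fx=1.65,fy=1.65),cv2.resize(s['image'][60:260,230:470],None,fx=1.65,fy=1.65)])[:,:,::-1])
o=bot.get_obs();R=Ro.from_euler('xyz',o['tcp_rot'],degrees=True).as_matrix();print(o['ee_pos'],o['wrist_force'],o['opening'],'jaw',np.degrees(np.arctan2(R[1,1],R[0,1])))
```

```text
[ 0.56596643 -0.00250184  0.04854196] [-0.99006109 -0.56212254 -2.43478818] 0.03892746837172612 jaw 10.648708913667683
```

View pics/t2s2.png

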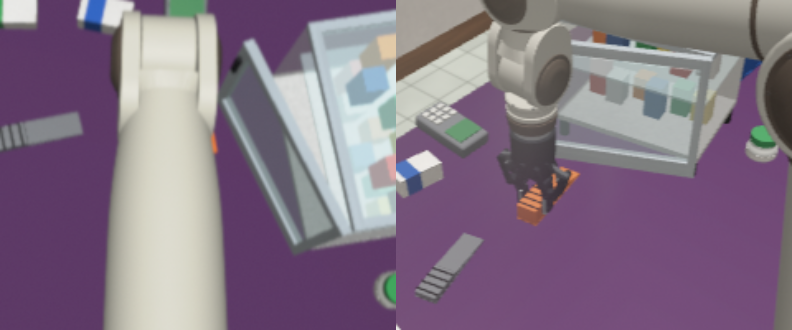

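Run:
```python
from h import *
c=cam('top');s=cam('side','s3.png')
for z in (.05,.1,.15,.2,.25,.3,.35,.4,.45): print(z,proj(s,(.566,-.0025,z)).round(0),proj(c,(.566,-.0025,z)).round(0))
cv2.imwrite('pics/s3z.png',cv2.resize(s['image'][0:200,230:470],None,fx=3,fy=3)[:,:,::-1])
```

```text
0.05 [314. 181.] [345. 181.]
0.1 [313. 168.] [346. 176.]
0.15 [313. 154.] [347. 171.]
0.2 [312. 140.] [348. 166.]
0.25 [312. 124.] [350. 160.]
0.3 [311. 108.] [352. 154.]
0.35 [311.  91.] [353. 147.]
0.4 [310.  72.] [356. 139.]
0.45 [309.  52.] [358. 130.]
```

View pics/s3z.png

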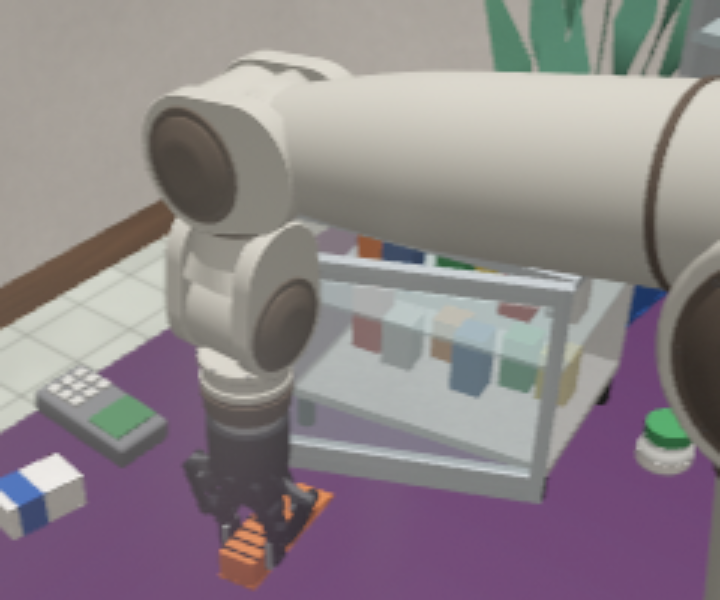

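Emit:
jog_arm(
  deltas=[
    {"x": 1, "y": 0, "z": -12, "twist": 0, "fingers": 0},
    {"x": 1, "y": 0, "z": -20, "twist": 0, "fingers": 0},
    {"x": 1, "y": 0, "z": -23, "twist": 0, "fingers": 0},
    {"x": 1, "y": 0, "z": -23, "twist": 0, "fingers": 0},
  ],
)

```text
time: 5.05
ee_pos: [0.5672, -0.0017, 0.0265]
tcp_rot: [-153.9, 89.9, 126.9]
wrist_force: [-0.2, -0.7, -2.3]
opening: 0.0393
```

Emit:
jog_arm(
  deltas=[
    {"x": 0, "y": 0, "z": -1.5, "twist": 0, "fingers": 0},
    {"x": 4, "y": -20, "z": -1.5, "twist": 0, "fingers": 0},
    {"x": 7, "y": -40, "z": -1.5, "twist": 0, "fingers": 0},
    {"x": 11, "y": -60, "z": -1.5, "twist": 0, "fingers": 0},
    {"x": 14, "y": -75, "z": -1.5, "twist": 0, "fingers": 0},
    {"x": 16, "y": -85, "z": -1.5, "twist": 0, "fingers": 0},
    {"x": 16, "y": -85, "z": -1.5, "twist": 0, "fingers": 0},
  ],
)

```text
time: 5.75
ee_pos: [0.5839, -0.0881, 0.0256]
tcp_rot: [82.3, 90.0, 2.9]
wrist_force: [0.4, -3.5, 3.7]
opening: 0.0391
```

Run:
```python
from h import *
c=cam('top','t4.png');s=cam('side','s4.png')
cv2.imwrite('pics/t4s4.png',np.hstack([cv2.resize(c['image'][90:290,260:500],None,fx=1.65,fy=1.65),cv2.resize(s['image'][60:260,230:470],None,fx=1.65,fy=1.65)])[:,:,::-1])
o=bot.get_obs();print(o['ee_pos'],o['wrist_force'],o['opening'])
```

```text
[ 0.58374344 -0.08722133  0.02563154] [ 0.6812816  -3.80321422  4.72814697] 0.03932027575119111
```

View pics/t4s4.png

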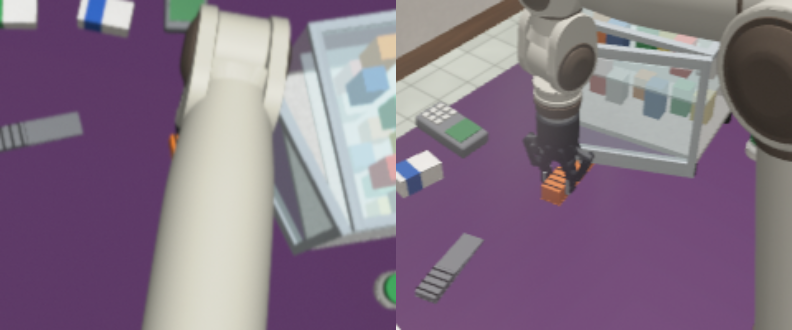

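Emit:
jog_arm(
  deltas=[
    {"x": 2, "y": -10, "z": 0, "twist": 0, "fingers": 0},
    {"x": 4, "y": -20, "z": 0, "twist": 0, "fingers": 0},
    {"x": 6, "y": -30, "z": 0, "twist": 0, "fingers": 0},
    {"x": 8, "y": -40, "z": 0, "twist": 0, "fingers": 0},
    {"x": 9, "y": -48, "z": 0, "twist": 0, "fingers": 0},
    {"x": 10, "y": -56, "z": 0, "twist": 0, "fingers": 0},
    {"x": 11, "y": -62, "z": 0, "twist": 0, "fingers": 0},
    {"x": 11, "y": -62, "z": 0, "twist": 0, "fingers": 0},
  ],
)

```text
time: 6.65
ee_pos: [0.595, -0.15, 0.0256]
tcp_rot: [41.2, 89.9, -38.1]
wrist_force: [1.4, -2.4, 1.6]
opening: 0.0388
```

Run:
```python
from h import *
c=cam('top','t5.png');s=cam('side','s5.png')
cv2.imwrite('pics/t5s5.png',np.hstack([cv2.resize(c['image'][90:290,260:500],None,fx=1.65,fy=1.65),cv2.resize(s['image'][60:260,230:470],None,fx=1.65,fy=1.65)])[:,:,::-1])
o=bot.get_obs();print(o['ee_pos'],o['wrist_force'],o['opening'])
```

```text
[ 0.59485858 -0.14981264  0.02564211] [ 0.62282319 -2.84519376  2.14395418] 0.03905290252491824
```

View pics/t5s5.png

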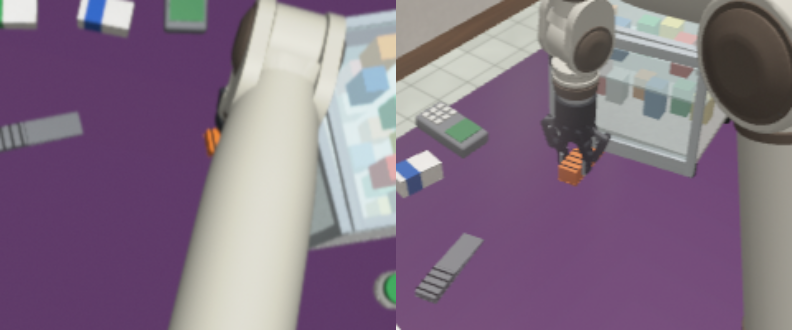

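Emit:
jog_arm(
  deltas=[
    {"x": 1, "y": -4, "z": 0, "twist": 0, "fingers": 0},
    {"x": 1.5, "y": -8, "z": 0, "twist": 0, "fingers": 0},
    {"x": 2, "y": -10, "z": 0, "twist": 0, "fingers": 0},
    {"x": 2, "y": -10, "z": 0, "twist": 0, "fingers": 0},
  ],
)

```text
time: 7.15
ee_pos: [0.5968, -0.1594, 0.0256]
tcp_rot: [103.9, 90.0, 24.6]
wrist_force: [-1.0, 6.5, 3.7]
opening: 0.039
```

Emit:
jog_arm(
  deltas=[
    {"x": 0.4, "y": -2, "z": 0, "twist": 0, "fingers": 0},
    {"x": 0.4, "y": -2, "z": 0, "twist": 0, "fingers": 0},
  ],
)

```text
time: 7.35
ee_pos: [0.5968, -0.1596, 0.0256]
tcp_rot: [179.6, 89.8, 100.3]
wrist_force: [-2.6, 13.2, 6.4]
opening: 0.0392
```

Emit:
jog_arm(
  deltas=[
    {"x": 1, "y": -5, "z": 0, "twist": 0, "fingers": 0},
    {"x": 1, "y": -5, "z": 0, "twist": 0, "fingers": 0},
  ],
)

```text
time: 7.55
ee_pos: [0.5968, -0.1604, 0.0256]
tcp_rot: [-177.8, 89.3, 103.1]
wrist_force: [-6.2, 27.8, 10.4]
opening: 0.0389
```

Emit:
jog_arm(
  deltas=[
    {"x": 0.4, "y": -2, "z": 0, "twist": 0, "fingers": 0},
    {"x": 0.4, "y": -2, "z": 0, "twist": 0, "fingers": 0.9},
    {"x": 0, "y": 0, "z": 0, "twist": 0, "fingers": 0.9},
    {"x": 0, "y": 0, "z": 0, "twist": 0, "fingers": 0.9},
    {"x": 0, "y": 0, "z": 0, "twist": 0, "fingers": 0.9},
    {"x": 0, "y": 0, "z": 0, "twist": 0, "fingers": 0.9},
  ],
)

```text
time: 8.15
ee_pos: [0.5968, -0.1607, 0.0255]
tcp_rot: [-177.0, 89.3, 103.9]
wrist_force: [0.5, -0.4, -0.4]
opening: 0.0768
```

Emit:
jog_arm(
  deltas=[
    {"x": 0, "y": 0, "z": 15, "twist": 0, "fingers": 0.9},
    {"x": 0, "y": 0, "z": 40, "twist": 0, "fingers": 0.9},
    {"x": -2, "y": 10, "z": 60, "twist": 0, "fingers": 0.9},
    {"x": -8, "y": 45, "z": 70, "twist": 0, "fingers": 0.9},
    {"x": -16, "y": 90, "z": 75, "twist": 0, "fingers": 0.9},
    {"x": -25, "y": 135, "z": 80, "twist": 0, "fingers": 0.9},
    {"x": -50, "y": 175, "z": 85, "twist": 0, "fingers": 0.9},
    {"x": -85, "y": 210, "z": 90, "twist": 0, "fingers": 0.9},
    {"x": -120, "y": 240, "z": 90, "twist": 0, "fingers": 0.9},
    {"x": -120, "y": 240, "z": 90, "twist": 0, "fingers": 0.9},
  ],
)

```text
time: 9.15
ee_pos: [0.4739, 0.0818, 0.1172]
tcp_rot: [179.4, 89.3, 100.5]
wrist_force: [1.5, 0.3, -0.8]
opening: 0.0772
```

Run:
```python
from h import *
c=cam('top','t6.png');s=cam('side','s6.png')
cv2.imwrite('pics/t6s6.png',np.hstack([cv2.resize(c['image'][90:270,360:580],None,fx=1.8,fy=1.8),cv2.resize(s['image'][20:200,280:500],None,fx=1.8,fy=1.8)])[:,:,::-1])
cv2.imwrite('pics/t6z.png',cv2.resize(c['image'][120:220,350:490],None,fx=5,fy=5,interpolation=2)[:,:,::-1])
o=bot.get_obs();print(o['ee_pos'],o['wrist_force'],o['opening'])
```

```text
[0.47687956 0.07987625 0.11708158] [0.23172686 0.57368366 0.09189363] 0.07671862145579653
```

View pics/t6s6.png

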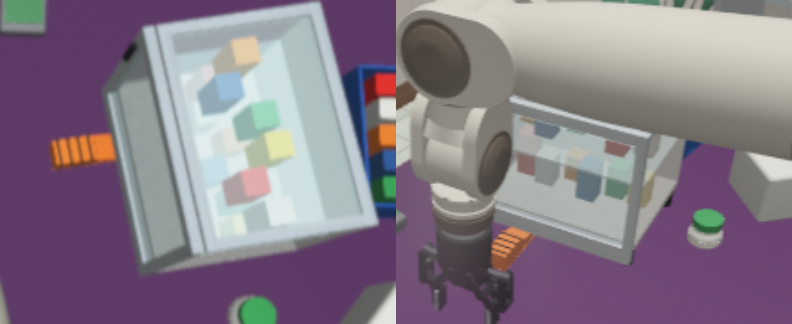

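View pics/t6z.png

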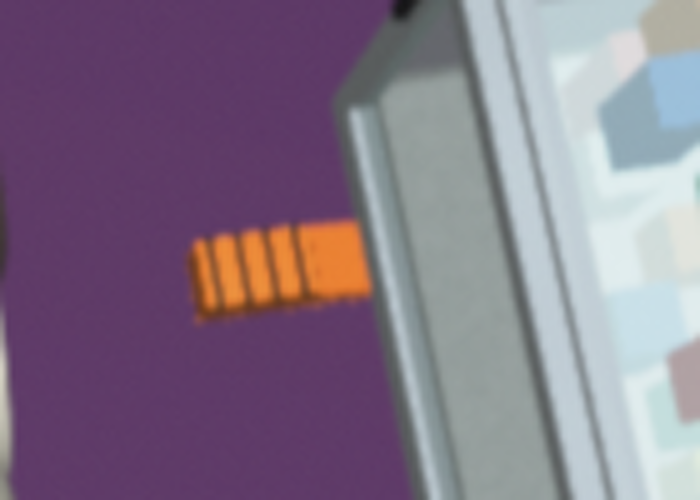

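Run:
```python
from h import *
c=cam('top')
Z=lambda u,v,z:ray(c,350+u/5,120+v/5,z)[:2]
a,b=Z(197,238,.034),Z(205,308,.034);e,g=Z(296,225,.034),Z(320,291,.034)
print(a,b,np.linalg.norm(a-b),'head from edges',[np.degrees(np.arctan2(*(q-p)[::-1])) for p,q in((a,e),(b,g))],'from heel',np.degrees(np.arctan2(*(a-b)[::-1]))-90)
d=np.array([.182,-.983]);O=np.array([.619,-.227]);y=np.array([.983,.182])
h=(a+b)/2; ctr=h+.08*d; print('centre case',(ctr-O)@d,(ctr-O)@y)
f=Z(335,102,.018); hg=np.array(ray(c,360+142/1.8,90+272/1.8,.018)[:2]);v=f-hg;print('door free',f,hg,np.linalg.norm(v),'ang',np.degrees(np.arctan2(v[1],v[0])),'case y ang',np.degrees(np.arctan2(y[1],y[0])))
```

```text
[ 0.61144698 -0.12812336] [ 0.5713697  -0.13257579] 0.04032385006449831 head from edges [np.float64(-80.5021083049515), np.float64(-79.64953410719696)] from heel -83.66065557487639
centre case -0.02007601029818523 -0.009532226728103277
door free [ 0.6991045  -0.21003701] [ 0.41104127 -0.26726115] 0.2936920584454936 ang 11.235613047225547 case y ang 10.489389810426832
```

The pictures show the door shut (door/case seam closed, free corner at about (417,140) top) and the wedge under it with heel at about (390,168)–(391,182). I'll give one confirming tap on the heel with shut fingers.

Emit:
jog_arm(
  deltas=[
    {"x": 25, "y": -40, "z": 0, "twist": 0, "fingers": 0},
    {"x": 50, "y": -80, "z": 0, "twist": 0, "fingers": 0},
    {"x": 75, "y": -120, "z": 0, "twist": 0, "fingers": 0},
    {"x": 98, "y": -150, "z": 0, "twist": 0, "fingers": 0},
    {"x": 106, "y": -170, "z": -15, "twist": 0, "fingers": 0},
    {"x": 107, "y": -172, "z": -40, "twist": 0, "fingers": 0},
    {"x": 107, "y": -172, "z": -65, "twist": 0, "fingers": 0},
    {"x": 107, "y": -172, "z": -83, "twist": 0, "fingers": 0},
    {"x": 107, "y": -172, "z": -84, "twist": 0, "fingers": 0},
  ],
)

```text
time: 10.2
ee_pos: [0.5833, -0.094, 0.0298]
tcp_rot: [-167.5, 89.2, 113.3]
wrist_force: [-0.7, 0.5, 0.3]
opening: -0.0001
```

Emit:
jog_arm(
  deltas=[
    {"x": 1.5, "y": -8, "z": 2, "twist": 0, "fingers": 0},
    {"x": 3, "y": -16, "z": 2, "twist": 0, "fingers": 0},
    {"x": 4, "y": -21, "z": 2, "twist": 0, "fingers": 0},
    {"x": 4.5, "y": -24, "z": 2, "twist": 0, "fingers": 0},
    {"x": 5, "y": -27, "z": 2, "twist": 0, "fingers": 0},
  ],
)

```text
time: 10.7
ee_pos: [0.5884, -0.1189, 0.0328]
tcp_rot: [-176.3, 88.9, 104.6]
wrist_force: [-4.5, 24.6, 8.7]
opening: 0.0001
```

Emit:
jog_arm(
  deltas=[
    {"x": 0.4, "y": -2, "z": 0, "twist": 0, "fingers": 0},
    {"x": 0, "y": 0, "z": 0, "twist": 0, "fingers": 0},
    {"x": -2, "y": 12, "z": 0, "twist": 0, "fingers": 0},
    {"x": -6, "y": 35, "z": 5, "twist": 0, "fingers": 0},
    {"x": -14, "y": 75, "z": 30, "twist": 0, "fingers": 0},
    {"x": -25, "y": 110, "z": 60, "twist": 0, "fingers": 0},
    {"x": -55, "y": 145, "z": 80, "twist": 0, "fingers": 0},
    {"x": -90, "y": 175, "z": 90, "twist": 0, "fingers": 0},
    {"x": -110, "y": 200, "z": 90, "twist": 0, "fingers": 0},
    {"x": -110, "y": 200, "z": 90, "twist": 0, "fingers": 0},
  ],
)

```text
time: 11.7
ee_pos: [0.4766, 0.0836, 0.124]
tcp_rot: [178.1, 88.9, 99.2]
wrist_force: [1.0, -0.1, 0.5]
opening: -0.0003
```

Run:
```python
from h import *
c=cam('top','t7.png');s=cam('side','s7.png')
cv2.imwrite('pics/t7z.png',np.hstack([cv2.resize(c['image'][90:270,360:580],None,fx=1.8,fy=1.8),cv2.resize(s['image'][20:200,280:500],None,fx=1.8,fy=1.8)])[:,:,::-1])
p=cv2.imread('pics/t6.png')
h=lambda im:cv2.boundingRect(cv2.inRange(cv2.cvtColor(im,cv2.COLOR_BGR2HSV),(5,150,120),(18,255,255))[140:200,375:430])
print(h(p),h(c['image'][:,:,::-1].copy()));o=bot.get_obs();print(o['ee_pos'],o['wrist_force'],o['qd'].round(2))
```

```text
(13, 25, 36, 18) (13, 25, 36, 18)
[0.4783116  0.08177401 0.12343238] [-1.21456742  0.0323289  -0.13314394] [-1.64  1.58  0.8  -0.23 -0.1  -0.4 ]
```

View pics/t7z.png

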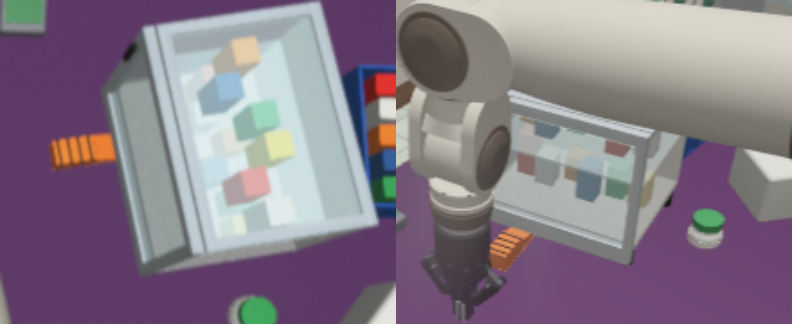

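The wedge and door look the same as before the tap: door shut, wedge heel at about (390,175) in the top view. The gripper is free and clear of everything.

```bash
python3 -c "
from h import *
print(ticket.job_done())"
```

```text
the job is handed in; nothing more can be done
None
```

The orange wedge nearest the base is jammed under the outer half of the door and, with the arm withdrawn, it alone holds the door shut. I handed the job in at about 12 s of the 40 s. The system gave no verdict.

- **What I did:** I gripped the wedge by its heel, slid it flat and square under the door, and pushed until it went tight at about 28 N. I let go, then tapped the heel once with shut fingers at about 25 N. The wedge did not move in the picture.
- **Last measurements (top view, before the tap):**

| | Measured | Limit |
|---|---|---|
| Door angle | about 0.01 rad | 0.05 rad |
| Wedge centre, short of the door front | about 20 mm | 40 mm |
| Wedge centre, along the door | about 10 mm hingeward | 70 mm hingeward to 60 mm outward |
| Wedge squareness | about 1° by its long edges, 4° by its short heel edge | 17° |

- **Not directly measured:** I could not read the force between wedge and case. I infer the jam from the push and tap forces. The grey wedge was not touched; I did not re-measure its position.
- **One failed step:** one move call was refused because its rows left out the twist value. Nothing moved, and I sent it again with the twist.

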